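# Charge the pellet tumbling box and lock its lid

### The arm

A 6-joint arm with a two-finger parallel gripper is mounted at the origin on a cart in front of the work surface, level with it; the furniture and walls round the work are solid. World frame = base frame: x ahead of the robot, y to its left, z up, the work surface at z = 0. Lengths are in m, angles in degrees, forces in N, time in s.
With the tool pointing down it reaches from about 0.3 to 0.85 m from the base axis. Payload 5.4 kg.
Tool frame: the origin (TCP) lies midway between the tips of the shut fingers; the grasp point (between the pads) lies hold_point_z behind it (hold_point_z is the distance from the TCP to the grasp point, in m); z points along the fingers, y is the line along which they close (so a half turn about z gives the same grasp; the last joint's range is limited). The gripper opens to 85 mm and grips with 20 to 120 N. Pads are 22 mm wide; open, the fingers measure 114 mm over their backs; the gripper's body (76 mm by 85 mm) begins 54 mm behind the grasp point. The pads swing forward as they close: fully open they stand 13 mm farther back than shut.
Start: joints at [-80.678, 9.076, 91.501, -0, 79.423, -12.038], TCP at [0.209, -0.535, 0.231] pointing down, gripper open.
Joint ranges: [-166.64, 166.64], [-54.1, 131.32], [10.49, 154.53], [-73.88, 253.88], [9.74, 151.15], [-171.62, 171.62]. Speed limits (degrees/s): [147.25, 147.25, 180, 180, 180, 180].

### API

Orientations are given as [roll, pitch, yaw] about the fixed x, y, z axes, in that order (R = Rz(yaw) Ry(pitch) Rx(roll)).
In Python, from station import * gives the robot as it stands. Calls block until the motion is done:
- movep(position, orientation): joint-space move of the TCP to a pose.
- move_l(position, v=0.15, attitude=None, stop_force=None): straight line of the TCP; attitude=None keeps the orientation; v is the mean speed in m/s. With stop_force (N) it stops when the force on the tool has changed by that much, and returns True; else False.
- goto_joints(angles): joint-space move.
- open_gripper() and close(grip_force=None): open the fingers fully, or close them until they stop; grip_force is the grip in N (None keeps the last).
- wait(seconds).
- ik(position, orientation): joint angles nearest the present ones, or None.
- sense(): the state.
- get_image(name): name is "scene" or "top" or "wrist"; returns the picture (480x640x3 uint8, blue, green, red); there is no depth.
- camera_model(name): a dict with "mtx" (3x3 intrinsics, pixels), "extrinsics" (4x4, takes a point from camera to world coordinates); the wrist camera has in their place "T_tool_cam" (4x4, takes a point from camera to tool coordinates, whose origin is the TCP and whose axes are the flange's). Camera axes: x right, y down, z forward; pixel columns grow to the right and rows downward; lengths in m; the calibration is good to about 2 mm. A picture is of the moment at which its call begins: read the wrist's pose just before it. camera_model takes no time and is no camera call.
A pose or a line that the arm cannot do raises MotionError and nothing moves.
- close_job(): hands the job in; it is judged then, once.
Trained networks look in the newest picture that a camera, given by its name, has taken for a name from the list of things; names that differ only in an ending like _2 or _b are one class to them, and where a whole thing is asked for, a point or a joint stands for the part that bears it (a point fixed in the world has none). Each returns a list of dicts, best first, with "confidence" (0 to 1); they miss things now and then, are a little off and sometimes report something else, mostly with a low value. They report only what shows in the picture. A call takes as long as a camera call. They do not tell look-alikes from the thing itself.
- search_frame(label, camera): "extent" ([left, top, right, bottom] in pixels, round what is visible of it).
The state is a dict: "time": time; "joint_positions": joint angles; "dq": joint speeds; "tau": joint torques, N m; "tool_pos": TCP position; "tool_rot": TCP orientation; "ft_force": force on the tool from outside, world axes, zero at the start; "torque": the same for the moment, N m; "width": opening from 0.0 (shut) to 1.0 (fully open); "grasp_force": force on a finger pad.
Only numpy, scipy, OpenCV 4.12 (cv2) and the standard library are available. Lean on these libraries where they do the work, as an engineer would, in place of code of your own. Each camera call takes 0.05 s, during which the arm holds its last target. There are 200 camera calls.

### The job

Lift the small steel pan by its black handle, tip its three feed cubes into the open tumbling box without touching the cubes with the fingers, and set the empty pan back upright on the worktop. Then swing the lid shut, take the T-handled lock pin from its stand and push it all the way down through the holes in the lid tab and the box lug. The springy seal lifts the lid a little, so finish while still holding the pin by its handle and bearing down on it, so that the lid is pressed fully shut; do not let go, and leave the sample tin and the brass weight beside the work alone.

Things in the scene. Friction and masses are not known exactly. Their poses are not given: they have to be found in the camera images.
- box_mouth (a point): Centre of the open top of the tumbling box, level with its rim 70 mm up: a fixed aluminium box 140 (its x) x 120 (its y) x 70 mm high, 4 mm walls and floor. Axes: z up; y points to the hinge side (roughly the robot's left), -y to the side with the lock lug; turned at most 0.25 rad about z.
- lid_hinge (a point): Middle of the lid's hinge line, which runs along the box's x axis, 72 mm up, 66 mm from the box centre on its +y side. Axes as the box.
- lid (a joint): Lid angle (rad) from its rest on the sprung seal: 0 lying on the box, 1.57 upright, 1.9 leaning back at its stop. Aluminium plate 144 x 126 x 6 mm reaching 131 mm from the hinge line, then the tab 40 mm wide out to 168 mm; 0.25 kg. Turns easily: leaning back it stays; pushed from behind past the upright it falls shut by itself.
- lid_seal (a joint): Further angle (rad) by which the springy seal lifts the closed lid: 0.05 unpressed (tab about 7 mm up), 0 fully shut. About 3 to 4 N downward at the tab's hole shuts it; it springs up again when let go.
- lid_hole (a point): Centre of the hole in the lid's steel tab, at the tab's upper face (z axis out of that face); round hole 15.5 mm through the 8 mm tab, mouth chamfered 2 mm, 148 mm from the hinge line. With the lid fully shut it lies over lug_hole with its mouth 80 mm above the worktop.
- lug_hole (a point): Centre of the mouth of the matching hole in the box's fixed steel lug on the box's -y side, 82 mm from the box centre, 64 mm above the worktop; round, 15.5 mm, vertical, right through the 12 mm lug, open below. Axes as the box.
- pan_handle (a point): Grip point of the pan's black handle, near the balance point, 85 mm above the pan's underside: an upright blade 12 mm thick (pan y), 30 mm high (69 to 99 mm up), reaching 33 mm in front of and 41 mm behind this point. Axes: z up, the open mouth towards -x, the closed back +x.
- pan_mouth (a point): Middle of the floor's lip at the pan's open mouth: 63 mm in front (-x) of pan_handle and 56.5 mm below it; inside width there 34 mm. Axes as the pan.
- cube_0: Centre of a feed cube (a brown pressed feed roll, 22 mm diameter, 26 mm long, 12 g; its y axis is the roll's axis), lying across the pan at its back.
- cube_1: The same for the middle feed cube in the pan.
- cube_2: The same for the feed cube nearest the pan's mouth.
- pin_grip (a point): Grip point of the lock pin's T-handle: upright black blade 12 mm thick (pin y), 36 mm wide (pin x), 44 mm high; 76 mm above the pin's tip, 18 mm under the blade's top. Below it a steel collar 26 mm across, 5 mm thick, then a 12 mm shaft 45 mm long, tapered at the tip; 70 g. Upright in its stand, collar on the stand's top; z up.
- pin_tip (a point): Centre of the lower end of the lock pin's shaft, 76 mm below pin_grip; axes as pin_grip.
- pin_collar (a point): Centre of the underside of the pin's collar, 45 mm above the tip; it comes to rest on the lid's tab.
- tumbler: The tumbling box; origin at the centre of its underside on the worktop, axes as box_mouth.
- lid_tab: The steel tab on the lid's free edge; origin at the centre of the tab's underside, on the axis of its hole, 148 mm from the hinge line; z out of its outer face.
- pan: The pan; origin at the centre of its underside. Behind it stands a fixed instrument case, nearest corner about x 0.61, y -0.29, under 0.25 m high: carry clear of it. Steel chute 110 x 40 mm, walls 46 mm high, 0.15 kg. Its floor falls 12 degrees to the back: the cubes stay in while level, roll out once the mouth is tipped down over about 15 degrees (35 empties it).
- pin: The lock pin; origin at its tip.
- pin_stand: Fixed grey block 56 x 56 x 50 mm with a vertical 17 mm hole in which the pin stands; origin at the centre of its underside. Lift the pin at least 45 mm to clear it.
- sample_tin: Bystander: round aluminium tin with grain, 56 mm wide, 27 mm high; origin at the centre of its underside.
- big_weight: Bystander: brass knob weight, 38 mm wide, 40 mm high; origin at the centre of its underside.
Not all that is in view belongs to the job. Of the things that look like the pin, take the one that is farthest from the robot's base at the start.

How it is judged (in metres and radians):
On the way, in this order (a step that is already met when the one before it is completed fails the run):
1. all three cubes are in the open box, tipped from the lifted pan (x of cube_0 in the frame of tumbler between -0.066 and 0.066 m and y of cube_0 in the frame of tumbler between -0.056 and 0.056 m and z of cube_0 in the frame of tumbler between 0 and 0.062 m and x of cube_1 in the frame of tumbler between -0.066 and 0.066 m and y of cube_1 in the frame of tumbler between -0.056 and 0.056 m and z of cube_1 in the frame of tumbler between 0 and 0.062 m and x of cube_2 in the frame of tumbler between -0.066 and 0.066 m and y of cube_2 in the frame of tumbler between -0.056 and 0.056 m and z of cube_2 in the frame of tumbler between 0 and 0.062 m and value of joint lid above 1 rad and height (world z) of pan_handle above 0.12 m), for 0.1 s.
2. the pan stands upright on the worktop, let go (angle between pan_handle's own z axis and vertical below 0.1 rad and height (world z) of pan_handle between 0.075 and 0.095 m and contact force between the fingers and pan below 0.2 N and linear speed of pan below 0.03 m/s), for 0.2 s.
3. the lid has been swung down onto its seal (value of joint lid below 0.04 rad), for 0.2 s.
4. the pin is through the lid tab and the box lug (horizontal distance between pin_tip and lug_hole below 0.004 m and z of pin_tip in the frame of lug_hole below -0.013 m), for 0.1 s.
At the end, for the whole second after the job is handed in: Cubes in the box; pan upright (6 deg) on the worktop, let go; lid shut (<0.02 rad), seal pressed flat (<0.012 rad); pin within 7 deg of upright and 4 mm of the lug hole axis, tip 24 mm or more below its mouth, collar down on the tab pressing over 2 N; fingers still grip the pin (over 15 N) (all of step 2 and x of cube_0 in the frame of tumbler between -0.066 and 0.066 m and y of cube_0 in the frame of tumbler between -0.056 and 0.056 m and z of cube_0 in the frame of tumbler between 0 and 0.062 m and x of cube_1 in the frame of tumbler between -0.066 and 0.066 m and y of cube_1 in the frame of tumbler between -0.056 and 0.056 m and z of cube_1 in the frame of tumbler between 0 and 0.062 m and x of cube_2 in the frame of tumbler between -0.066 and 0.066 m and y of cube_2 in the frame of tumbler between -0.056 and 0.056 m and z of cube_2 in the frame of tumbler between 0 and 0.062 m and value of joint lid below 0.02 rad and value of joint lid_seal below 0.012 rad and horizontal distance between pin_tip and lug_hole below 0.004 m and z of pin_tip in the frame of lug_hole below -0.024 m and angle between pin_tip's own z axis and vertical below 0.12 rad and z of pin_collar in the frame of lid_tab below 0.0125 m and contact force between pin and lid_tab above 2 N and contact force between the fingers and pin above 15 N); the arm keeps its last pose, push and grip.
It fails at once if the fingers touch a cube (contact force between the fingers and cube_0 above 0.3 N or contact force between the fingers and cube_1 above 0.3 N or contact force between the fingers and cube_2 above 0.3 N).
It fails at once if the tin or the brass weight is moved more than 2 cm (distance of any of sample_tin, big_weight from where it was at the start of the episode above 0.02 m).
It also fails if it takes over 72 s, if anything falls off the work surface, if the arm or the gripper's body presses on something with over 40 N, if the wrist force passes 120 N, or if a joint passes its speed limit or range.

## Working session

There is one attempt and no reset: what is moved stays moved. The work goes in short steps, each a Python script; the robot and the scene stay as the last script left them, time stands still between calls to the robot, and variables do not carry over. Pictures are saved under pics/ and viewed, at most 10 in all, crops included, and the job is handed in when it is done.

```bash
mkdir -p pics; ls; python3 - <<'E'
from station import *
import cv2, json
s=sense(); print({k:s[k] for k in('time','tool_pos','tool_rot','width','ft_force')})
for c in('scene','top'):
    im=get_image(c); cv2.imwrite(f'pics/{c}0.png',im)
    m=camera_model(c); print(c,m['mtx'],m['extrinsics'])
    for n in('tumbler','lid_tab','pan','pin','pin_stand','cube_0','sample_tin','big_weight'):
        print(n,[([round(x) for x in d['extent']],round(d['confidence'],2)) for d in search_frame(n,c)])
print(camera_model('wrist')); 
try: print(hold_point_z)
except Exception as e: print(e)
E
```

```text
pics
{'time': 0.0, 'tool_pos': array([ 0.20933198, -0.53490355,  0.23031539]), 'tool_rot': array([-1.79894602e+02, -2.51309943e-02,  2.13608037e+01]), 'width': 1.002922000427933, 'ft_force': array([ 1.03463801, -0.46065726,  0.56489329])}
scene [[605.26151779   0.         321.78160452]
 [  0.         605.26151779 247.07564754]
 [  0.           0.           1.        ]] [[ 0.93139589 -0.19405911  0.3079655   0.11587929]
 [-0.36398853 -0.48780833  0.79344526 -0.98435367]
 [-0.00374715 -0.85110757 -0.52497796  0.62405797]
 [ 0.          0.          0.          1.        ]]
tumbler [([290, 108, 390, 258], 0.77), ([337, 267, 356, 303], 0.61)]
lid_tab [([314, 110, 332, 130], 0.81), ([404, 246, 435, 272], 0.25)]
pan [([385, 309, 465, 400], 0.91)]
pin [([229, 332, 254, 389], 0.96), ([278, 214, 298, 264], 0.92), ([336, 268, 354, 303], 0.61), ([275, 262, 277, 269], 0.51), ([315, 108, 332, 130], 0.27)]
pin_stand [([319, 289, 368, 338], 0.86)]
cube_0 [([412, 351, 433, 367], 0.58), ([437, 351, 448, 358], 0.57), ([429, 352, 438, 362], 0.41), ([384, 312, 465, 400], 0.38)]
sample_tin [([288, 106, 38
[... 828 characters left out ...]
 ([438, 198, 450, 211], 0.53)]
sample_tin [([309, 150, 332, 180], 0.89)]
big_weight [([155, 147, 304, 242], 0.61), ([314, 255, 333, 278], 0.54), ([160, 150, 221, 238], 0.32)]
{'mtx': array([[364.5191873 ,   0.        , 319.88695991],
       [  0.        , 364.5191873 , 246.6694453 ],
       [  0.        ,   0.        ,   1.        ]]), 'T_tool_cam': array([[-7.18305811e-04, -9.46038013e-01, -3.24054874e-01,
         8.33227334e-02],
       [ 9.99999205e-01, -1.01524396e-03,  7.47262750e-04,
        -3.54169114e-05],
       [-1.03593372e-03, -3.24054079e-01,  9.46037991e-01,
        -1.42674035e-01],
       [ 0.00000000e+00,  0.00000000e+00,  0.00000000e+00,
         1.00000000e+00]])}
0.0187
```

View pics/scene0.png

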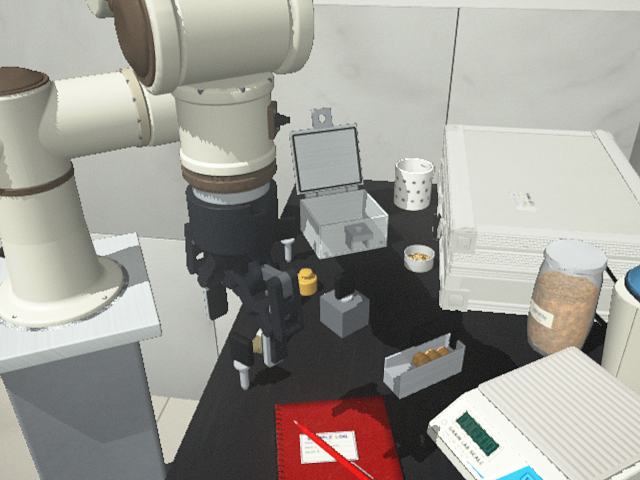

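View pics/top0.png

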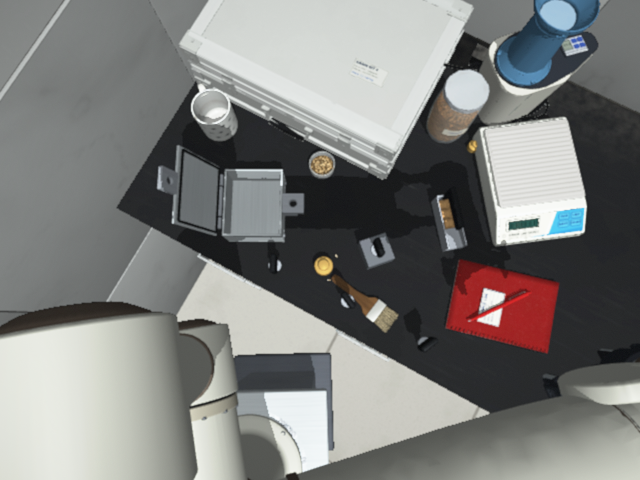

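The scene picture shows the open box around (340,215) with the lid leaning back, the pan around (425,362) with its mouth to the left, and the stand at (343,315). Pin look-alikes in the top view are (377,246) in the stand, (274,263), (347,299) and (427,342). Next I compute their positions.

```bash
cat > h.py <<'E'
from station import *
import numpy as np, cv2
from scipy.spatial.transform import Rotation as R
def Rm(o): return R.from_euler('xyz',o,degrees=True).as_matrix()
def cam(c,s=None):
    m=camera_model(c)
    if c!='wrist': return m['mtx'],np.array(m['extrinsics'])
    s=s or sense(); T=np.eye(4); T[:3,:3]=Rm(s['tool_rot']); T[:3,3]=s['tool_pos']
    return m['mtx'],T@m['T_tool_cam']
def px2w(K,T,uv,z):
    d=T[:3,:3]@np.linalg.solve(K,[uv[0],uv[1],1.]); o=T[:3,3]
    return o+d*(z-o[2])/d[2]
def w2px(K,T,p):
    q=T[:3,:3].T@(np.asarray(p)-T[:3,3]); return (K@q)[:2]/q[2]
def down(yaw): return [180,0,yaw]
def snap(name):
    s=sense(); im=get_image('wrist'); cv2.imwrite(f'pics/{name}.png',im); 
    K,T=cam('wrist',s); np.savez(f'pics/{name}.npz',K=K,T=T); return im,K,T
def load(name): d=np.load(f'pics/{name}.npz'); return d['K'],d['T']
E
python3 - <<'E'
from h import *
K,T=cam('top')
def p(n,uv,z): w=px2w(K,T,uv,z); print(n,w.round(3),round(float(np.hypot(w[0],w[1])),3))
for uv in((378,244),(274,260),(346,297),(425,340)): p('pin',uv,.09 if uv[0]==378 else .04)
for n,uv in dict(rimFL=(224,170),rimFR=(283,169),rimNR=(285,241),rimNL=(222,240)).items(): p(n,uv,.07)
p('lug',(293,203),.064)
for n,uv in dict(panA=(434,196),panB=(452,194),panC=(466,245),panD=(441,250)).items(): p(n,uv,.046)
p('tin',(321,165),.027);p('weight',(323,266),.04)
p('tab',(167,180),.23)
s=cv2.imread('pics/scene0.png'); t=cv2.imread('pics/top0.png')
a=cv2.resize(t[180:290,340:480],None,fx=4,fy=4,interpolation=2)
b=cv2.resize(s[250:410,310:480],None,fx=3,fy=3,interpolation=2)
h=max(a.shape[0],b.shape[0]); o=np.zeros((h,a.shape[1]+b.shape[1],3),np.uint8); o[:a.shape[0],:a.shape[1]]=a;o[:b.shape[0],a.shape[1]:]=b
o=np.clip(255*(o/255.)**.5,0,255).astype(np.uint8)
o=cv2.resize(o,(800,int(o.shape[0]*800/o.shape[1])));cv2.imwrite('pics/crop1.png',o)
E
```

```text
pin [ 0.435 -0.269  0.09 ] 0.512
pin [ 0.416 -0.06   0.04 ] 0.421
pin [ 0.336 -0.205  0.04 ] 0.394
pin [ 0.247 -0.359  0.04 ] 0.436
rimFL [0.603 0.038 0.07 ] 0.604
rimFR [ 0.601 -0.084  0.07 ] 0.607
rimNR [ 0.45  -0.086  0.07 ] 0.458
rimNL [0.456 0.041 0.07 ] 0.458
lug [ 0.53  -0.103  0.064] 0.54
panA [ 0.54  -0.396  0.046] 0.67
panB [ 0.543 -0.434  0.046] 0.695
panC [ 0.435 -0.454  0.046] 0.628
panD [ 0.426 -0.402  0.046] 0.586
tin [ 0.623 -0.163  0.027] 0.644
weight [ 0.401 -0.161  0.04 ] 0.432
tab [0.532 0.098 0.23 ] 0.541
```

View pics/crop1.png

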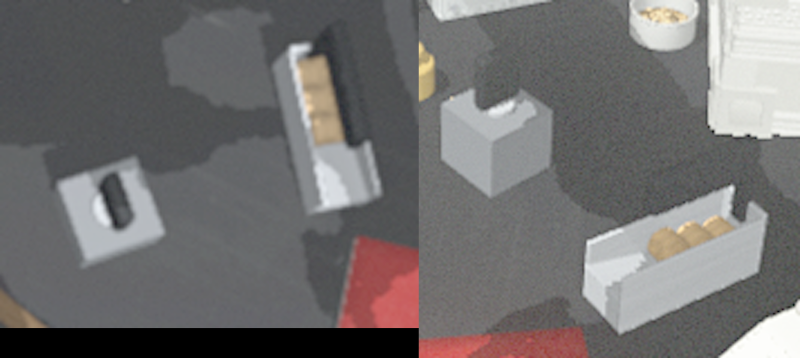

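The close crop confirms the choice: the pin in the stand at top-view (378,244) is farthest from the base at 0.51 m. The others are at 0.42, 0.39 and 0.44 m. The pan's mouth faces the robot, with the black blade over it. I'll take wrist looks and check the tipping kinematics.

```bash
python3 - <<'E'
from h import *
K,T=cam('top')
for uv in((449,190),(462,230),(455.5,210)): print(px2w(K,T,uv,.099).round(3))
hz=.0187
def toolpose(ph,yaw,tilt,flip):
    Rt=R.from_euler('z',yaw,degrees=True)*R.from_euler('y',-tilt,degrees=True)*R.from_euler('x',180,degrees=True)*R.from_euler('z',180*flip,degrees=True)
    return np.array(ph)+Rt.apply([0,0,hz]),Rt.as_euler('xyz',degrees=True)
for flip in(0,1):
  q=ik(*toolpose([.485,-.42,.085],7,0,flip)); print(flip,'grasp',None if q is None else np.round(q))
  for yaw in(0,-30,-60,-90,-110):
    d=np.array([np.cos(np.radians(yaw)),np.sin(np.radians(yaw))])
    c=np.array([.528,-.023])+d*.03
    r=[]
    for tl in(0,45):
        q=ik(*toolpose([*c,.19],yaw,tl,flip)); r.append(None if q is None else list(np.round(q).astype(int)))
    print(flip,yaw,r)
try:
    movep([.40,-.42,.27],down(7)); im,Kk,Tk=snap('w1'); print(sense()['time'])
    for n in('pan_handle','pan','cube_0'): print(n,[(np.round(d['extent']),round(d['confidence'],2)) for d in search_frame(n,'wrist')])
except MotionError as e: print(e)
E
```

```text
[ 0.537 -0.412  0.099]
[ 0.456 -0.431  0.099]
[ 0.496 -0.422  0.099]
0 grasp [-52.  28.  87.  -0.  65.  31.]
0 0 [[np.int64(-15), np.int64(10), np.int64(98), np.int64(0), np.int64(73), np.int64(75)], [np.int64(-23), np.int64(-16), np.int64(133), np.int64(40), np.int64(26), np.int64(36)]]
0 -30 [[np.int64(-16), np.int64(9), np.int64(98), np.int64(0), np.int64(72), np.int64(104)], [np.int64(-9), np.int64(-11), np.int64(129), np.int64(-39), np.int64(24), np.int64(142)]]
0 -60 [[np.int64(-18), np.int64(8), np.int64(100), np.int64(0), np.int64(72), np.int64(132)], None]
0 -90 [[np.int64(-19), np.int64(6), np.int64(102), np.int64(0), np.int64(72), np.int64(161)], [np.int64(3), np.int64(14), np.int64(103), np.int64(-47), np.int64(73), np.int64(-158)]]
0 -110 [None, [np.int64(2), np.int64(22), np.int64(94), np.int64(-41), np.int64(86), np.int64(-147)]]
1 grasp [ -52.   28.   87.   -0.   65. -149.]
1 0 [[np.int64(-15), np.int64(10), np.int64(98), np.int64(0), np.int64(73), np.int64(-105)], [np.int64(-23), np.int64(-16), np.int64(133), np.int64(40), np.int64(26), np.int64(-144)]]
1 -30 [[np.in
[... 324 characters left out ...]
int64(50), np.int64(3)]]
1 -90 [[np.int64(-19), np.int64(6), np.int64(102), np.int64(0), np.int64(72), np.int64(-19)], [np.int64(3), np.int64(14), np.int64(103), np.int64(-47), np.int64(73), np.int64(22)]]
1 -110 [[np.int64(-19), np.int64(4), np.int64(104), np.int64(0), np.int64(72), np.int64(1)], [np.int64(2), np.int64(22), np.int64(94), np.int64(-41), np.int64(86), np.int64(33)]]
1.85
pan_handle [(array([316.,  43., 368., 178.]), 0.73), (array([320.,  62., 352.,  89.]), 0.46)]
pan [(array([  0.,   4.,   8., 102.]), 0.68), (array([319.,  37., 359., 178.]), 0.59)]
cube_0 [(array([322.,  89., 351., 111.]), 0.82), (array([326., 114., 355., 136.]), 0.55), (array([322.,  62., 356.,  88.]), 0.5)]
```

View pics/w1.png

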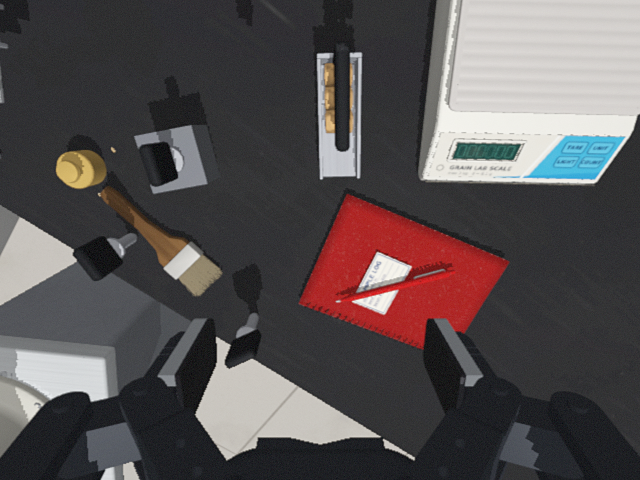

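The wrist view shows the pan from (318,53) to (361,178), its mouth at the bottom (nearer the robot). The blade's top edge runs from (342,45) to (342,152), and the cubes are at the back. The target pin is in its stand at (165,160).

```bash
cat >> h.py <<'E'
hz=.0187
def toolpose(ph,yaw,tilt=0,flip=0):
    Rt=R.from_euler('z',yaw,degrees=True)*R.from_euler('y',-tilt,degrees=True)*R.from_euler('x',180,degrees=True)*R.from_euler('z',180*flip,degrees=True)
    return np.array(ph)+Rt.apply([0,0,hz]),Rt.as_euler('xyz',degrees=True)
def ml(ph,yaw,tilt=0,flip=0,v=.15,**k):
    p,o=toolpose(ph,yaw,tilt,flip); return move_l(p,v=v,attitude=o,**k)
def mp(ph,yaw,tilt=0,flip=0):
    p,o=toolpose(ph,yaw,tilt,flip); return movep(p,o)
E
python3 - <<'E'
from h import *
K,T=load('w1')
b,f=px2w(K,T,(342,45),.099),px2w(K,T,(342.5,152),.099)
print('blade',b.round(3),f.round(3),np.linalg.norm(b-f))
for uv in((320,178),(361,178)): print(px2w(K,T,uv,.03).round(3))
for uv in((317,53),(361,53)): print(px2w(K,T,uv,.046).round(3))
yaw=np.degrees(np.arctan2(*(b-f)[[1,0]])); m=(b+f)/2; g=m-(b-f)/np.linalg.norm(b-f)*.004; print(yaw,g)
mp([g[0],g[1],.2],yaw)
ml([g[0],g[1],.085],yaw,stop_force=15); close(60)
s=sense(); print(s['width'],s['grasp_force'],s['tool_pos'],s['time'])
x,y=g[:2]; z0=s['tool_pos'][2]
np.savez('pan.npz',g=g,yaw=yaw)
if s['width']>.03: ml([x-.02,y,.235],yaw,v=.12); s=sense(); print(s['width'],s['grasp_force'],s['ft_force'],s['time'])
snap('w2'); cv2.imwrite('pics/s2.png',get_image('scene')[80:420,180:560])
E
```

```text
blade [ 0.539 -0.421  0.099] [ 0.461 -0.432  0.099] 0.07935133929067785
[ 0.427 -0.418  0.03 ]
[ 0.432 -0.46   0.03 ]
[ 0.54  -0.401  0.046]
[ 0.545 -0.44   0.046]
8.38996844938312 [ 0.49597315 -0.42702931  0.099     ]
0.12833618750010461 58.823309540748596 [ 0.49608903 -0.42701717  0.06647681] 4.1667
0.13457220353293314 58.381580114364624 [ 0.11455751  0.42034825 -1.96692865] 5.575
```

View pics/s2.png

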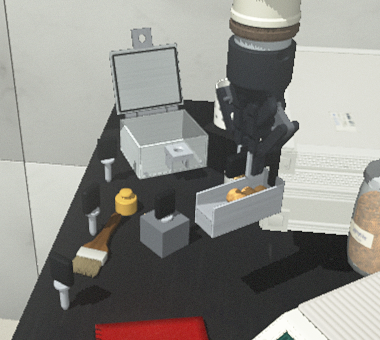

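The pan is held level with its cubes inside. Next I carry it to the box and tip it.

```bash
python3 - <<'E'
from h import *
d=np.load('pan.npz'); g,yaw=d['g'],float(d['yaw'])
lip=np.array([.528+.024,-.035,.112])
def H(t):
    c,s=np.cos(np.radians(t)),np.sin(np.radians(t)); fwd=63e-3*c-56.5e-3*s; up=-63e-3*s-56.5e-3*c
    return lip+[fwd,0,-up]
for t in(0,12,26,42): print(t,H(t).round(3),np.round(ik(*toolpose(H(t),0,t))))
ml([.45,-.30,.235],5,v=.2)
ml([.47,-.06,.235],0,v=.2)
p=H(0); p[2]=.2
ml(p,0,v=.15)
ml(H(12),0,12,v=.1)
for t in(18,22,27,34,42): ml(H(t),0,t,v=.06)
wait(.6)
s=sense(); print(s['time'],s['width'],s['ft_force'])
cv2.imwrite('pics/s3.png',get_image('scene')[60:360,200:520])
print([(np.round(d['extent']),round(d['confidence'],2)) for d in search_frame('cube_0','scene')])
E
```

```text
0 [ 0.615 -0.035  0.168] [-14.  19.  89.  -0.  72.  76.]
12 [ 0.602 -0.035  0.18 ] [-16.   8. 101.   4.  59.  72.]
26 [ 0.584 -0.035  0.19 ] [-19.  -3. 115.  12.  44.  64.]
42 [ 0.561 -0.035  0.196] [-24. -15. 130.  33.  30.  42.]
11.4083 0.12908718899515706 [ 0.9456316  -1.04021834 -1.7896207 ]
[(array([289., 121., 359., 199.]), 0.49)]
```

View pics/s3.png

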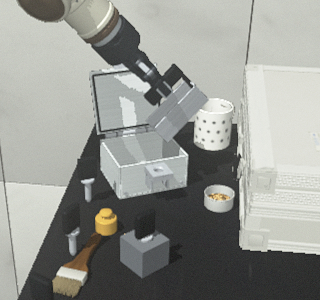

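The pan is tipped over the box and the cubes are no longer visible in it. I'll level it, move back and check with the top camera.

```bash
python3 - <<'E'
from h import *
d=np.load('pan.npz'); g,yaw=d['g'],float(d['yaw'])
ml([.60,-.035,.21],0,15,v=.2)
ml([.57,-.05,.235],0,0,v=.2)
ml([.46,-.16,.235],3,v=.25)
ml([.47,-.38,.235],yaw,v=.3)
im=get_image('top'); cv2.imwrite('pics/t4.png',cv2.resize(im[120:290,130:330],None,fx=3,fy=3,interpolation=2))
print([(np.round(d['extent']),round(d['confidence'],2)) for d in search_frame('cube_0','top')])
ml([g[0]-.01,g[1],.10],yaw,v=.2)
print(ml([g[0]-.01,g[1],.080],yaw,v=.03,stop_force=4)); s=sense(); print(s['time'],s['tool_pos'],s['ft_force'],s['width'])
E
```

```text
[(array([272., 220., 282., 235.]), 0.46), (array([251., 234., 265., 236.]), 0.37)]
True
15.9833 [ 0.48603513 -0.42698372  0.06649218] [-1.04752465  0.14100191  4.53649155] 0.1309003368589197
```

View pics/t4.png

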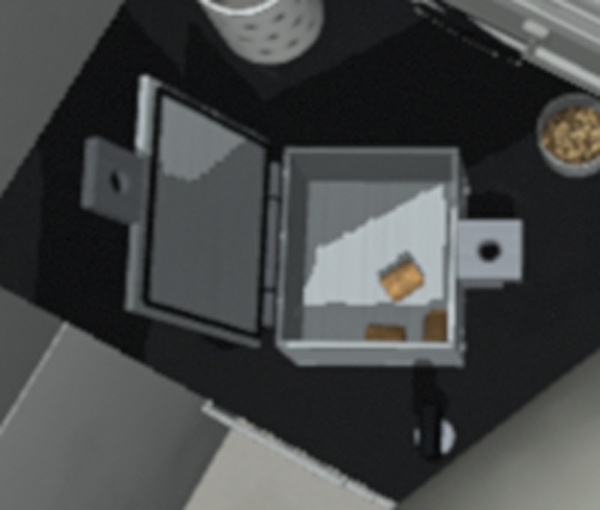

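All three cubes lie in the box, at crop (402,280), (385,332) and (435,325). The lug hole is at crop (489,250). I'll release the pan, then take close looks at the pin and the lug on the way to the lid.

```bash
python3 - <<'E'
from h import *
d=np.load('pan.npz'); g,yaw=d['g'],float(d['yaw'])
open_gripper(); ml([g[0]-.01,g[1],.22],yaw,v=.25)
movep([.40,-.269,.19],down(0)); a,_,_=snap('w5')
for n in('pin_grip','pin','pin_stand'): print(n,[(np.round(d['extent']),round(d['confidence'],2)) for d in search_frame(n,'wrist')])
movep([.505,-.104,.16],down(0)); b,_,_=snap('w6')
print([(np.round(d['extent']),round(d['confidence'],2)) for d in search_frame('lug_hole','wrist')])
print(sense()['time'])
a=cv2.resize(a[60:360,150:550],(800,600)); 
b=cv2.resize(b[60:360,150:550],(800,600)) 
cv2.imwrite('pics/c56.png',cv2.resize(np.vstack([a[:,:],b]),(400,600))) 
o=np.hstack([cv2.resize(cv2.imread('pics/w5.png')[50:350,190:490],(400,400),interpolation=2),cv2.resize(cv2.imread('pics/w6.png')[50:350,190:490],(400,400),interpolation=2)])
cv2.imwrite('pics/c56.png',np.clip(255*(o/255.)**.6,0,255).astype(np.uint8))
E
```

```text
pin_grip [(array([  5., 207., 102., 267.]), 0.91), (array([304., 171., 342., 230.]), 0.88), (array([393., 361., 441., 441.]), 0.6), (array([219., 281., 263., 354.]), 0.55)]
pin [(array([397., 358., 440., 439.]), 0.97), (array([ 10., 206.,  98., 265.]), 0.86), (array([220., 281., 265., 356.]), 0.82), (array([307., 173., 336., 234.]), 0.67)]
pin_stand [(array([277., 145., 365., 241.]), 0.91)]
[(array([  0.,  82., 348., 356.]), 0.91)]
19.2417
```

View pics/c56.png

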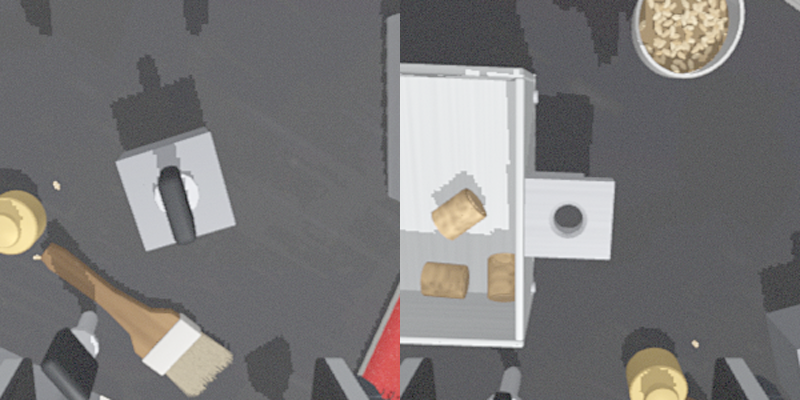

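The left crop shows the stand at corners (117,160), (208,130), (235,222) and (146,250), with the dark blade from (170,170) to (184,242). The right crop shows the lug with its hole at about (568,218) and the three cubes in the box. I'll compute positions, then push the lid shut from behind.

```bash
python3 - <<'E'
from h import *
U=lambda x,y:(190+x*.75,50+y*.75)
K,T=load('w5'); im=cv2.imread('pics/w5.png',0)
c=[px2w(K,T,U(*q),.05) for q in((117,160),(208,130),(235,222),(146,250))]; print('stand',np.mean(c,0).round(4),[ (np.degrees(np.arctan2(*(c[i]-c[j])[[1,0]]))).round(1) for i,j in((1,2),(0,3))])
m=np.zeros_like(im); m[172:236,300:340]=(im[172:236,300:340]<60)*255
n,l,st,ce=cv2.connectedComponentsWithStats(m); i=1+np.argmax(st[1:,4]); ys,xs=np.where(l==i)
r=cv2.minAreaRect(np.c_[xs,ys].astype(np.float32)); bp=cv2.boxPoints(r); print(st[i],bp.round(1))
w=[px2w(K,T,q,.099) for q in bp]; print('blade',np.mean(w,0).round(4),np.round(w,3)[:,:2].tolist())
K,T=load('w6'); im=cv2.imread('pics/w6.png',0)
sub=cv2.resize(im[190:240,290:345],None,fx=4,fy=4,interpolation=2)
for th in(90,130,160):
    n,l,st,ce=cv2.connectedComponentsWithStats((sub<th).astype(np.uint8))
    for i in range(1,n):
        if st[i,4]>400 and 30<ce[i,0]<190 and 30<ce[i,1]<170:
            uv=(290+ce[i,0]/4-.4,190+ce[i,1]/4-.4); print('hole',th,st[i,2:4]/4,np.round(uv,1),px2w(K,T,uv,.064).round(4))
L=[px2w(K,T,U(*q),.064) for q in((125,178),(215,181),(210,260),(125,257))]; print('lug',np.round(L,3).tolist())
close(); s=sense()
p=s['tool_pos']; move_l([p[0],p[1],.34],v=.3)
movep([.542,.165,.34],down(0)); print(move_l([.542,.165,.188],v=.2,stop_force=10))
print(move_l([.542,.09,.188],v=.12,stop_force=15),move_l([.54,.0,.19],v=.12,stop_force=15)); s=sense(); print(s['time'],s['tool_pos'],s['ft_force'])
cv2.imwrite('pics/s7.png',get_image('scene')[60:360,200:520])
E
```

```text
stand [ 0.4302 -0.2716  0.05  ] [np.float64(18.1), np.float64(16.1)]
[309 174  31  62 949] [[307.2 175.2]
 [332.7 172.3]
 [339.8 234.7]
 [314.3 237.6]]
blade [ 0.4317 -0.272   0.099 ] [[0.451, -0.262], [0.453, -0.278], [0.412, -0.283], [0.41, -0.266]]
hole 90 [21.25 17.5 ] [315.8 212.3] [ 0.531  -0.1025  0.064 ]
hole 130 [22.5  23.25] [315.8 213.9] [ 0.5299 -0.1025  0.064 ]
hole 160 [25.   25.75] [316.1 215.2] [ 0.529  -0.1027  0.064 ]
lug [[0.55, -0.082, 0.064], [0.549, -0.126, 0.064], [0.508, -0.124, 0.064], [0.51, -0.08, 0.064]]
False
True True
23.5 [0.54513605 0.11251615 0.19384114] [-1.15189766  1.2130613   4.02021516]
```

View pics/s7.png

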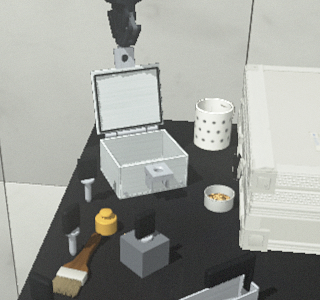

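The lid is still open, with the closed fingers behind its tab at crop (125,55). The stop was probably the contact transient, so I'll push on slowly while watching the force.

```bash
python3 - <<'E'
from h import *
for y in(.108,.10,.09,.08,.07,.055,.04,.02):
    r=move_l([.543,y,.194],v=.05,stop_force=25); s=sense(); print(r,s['tool_pos'].round(3),s['ft_force'].round(1))
    if r: break
print(s['time'])
E
```

```text
False [0.544 0.108 0.195] [-0.2  1.9  5.6]
False [0.545 0.1   0.197] [-0.6  3.9 11.8]
False [0.546 0.09  0.199] [-2.8  3.6 18.6]
False [0.547 0.08  0.2  ] [-3.4  2.8 23.4]
False [0.547 0.069 0.201] [-2.8  1.7 26.7]
False [0.547 0.054 0.2  ] [-2.8 -1.2 23.5]
False [0.542 0.04  0.193] [-0.6  0.4  0.1]
False [0.543 0.02  0.194] [1.2 0.3 0.5]
26.6417
```

```bash
python3 - <<'E'
from h import *
move_l([.53,.0,.25],v=.3)
movep([.505,-.104,.18],down(0)); im,K,T=snap('w8'); print(sense()['time'])
print([(np.round(d['extent']),round(d['confidence'],2)) for d in search_frame('lid_tab','wrist')])
open_gripper()
cv2.imwrite('pics/c8.png',cv2.resize(im[80:320,180:480],(750,600),interpolation=2))
E
```

```text
27.6167
[(array([287., 183., 349., 245.]), 0.89)]
```

View pics/c8.png

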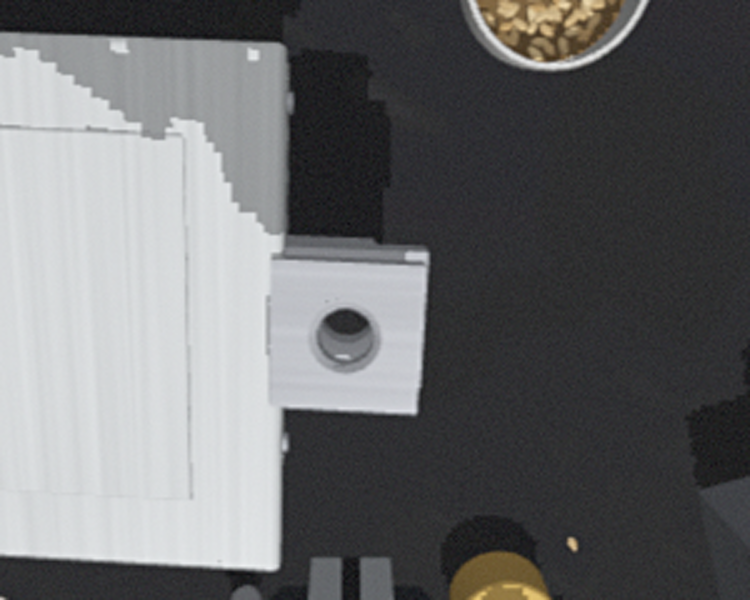

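The lid is down on its seal, with the tab hole's ring at crop (345,338) and the seal gap showing. Next I take the pin and insert it.

```bash
python3 - <<'E'
from h import *
K,T=load('w8'); h=px2w(K,T,(318,215.2),.087); print('tabhole',h.round(4))
P=[.4305,-.2717]; yw=10
move_l([.47,-.15,.22],v=.3)
mp([*P,.15],yw); print(ml([*P,.081],yw,v=.08,stop_force=12)); print(sense()['tool_pos'])
close(80); s=sense(); print(s['width'],s['grasp_force'],s['ft_force'])
ml([*P,.15],yw,v=.1); ml([.46,-.2,.2],yw,v=.2); ml([.529,-.1028,.19],yw,v=.15)
s=sense(); print(s['time'],s['width'],s['grasp_force'],s['ft_force'])
im,K,T=snap('w9'); 
g=s['tool_pos']-Rm(s['tool_rot'])@[0,0,hz]; print('grip',g, 'tip px',w2px(K,T,g-[0,0,.076]),'collar px',w2px(K,T,g-[0,0,.031]),'lughole px',w2px(K,T,[.529,-.1028,.064]))
cv2.imwrite('pics/c9.png',cv2.resize(im[180:480,190:450],(520,600),interpolation=2))
E
```

```text
tabhole [ 0.5294 -0.1023  0.087 ]
False
[ 0.43090155 -0.27209312  0.06285995]
0.1347658674486095 78.00835847854614 [ 0.55945935 -0.53743347  1.97004257]
33.5833 0.13377372232382312 77.79425024986267 [-0.10670373  0.53101431 -1.3148108 ]
grip [ 0.52864764 -0.10344569  0.1898394 ] tip px [319.61209894 270.31964132] collar px [319.65116084 306.77105243] lughole px [318.78647632 243.10089447]
```

View pics/c9.png

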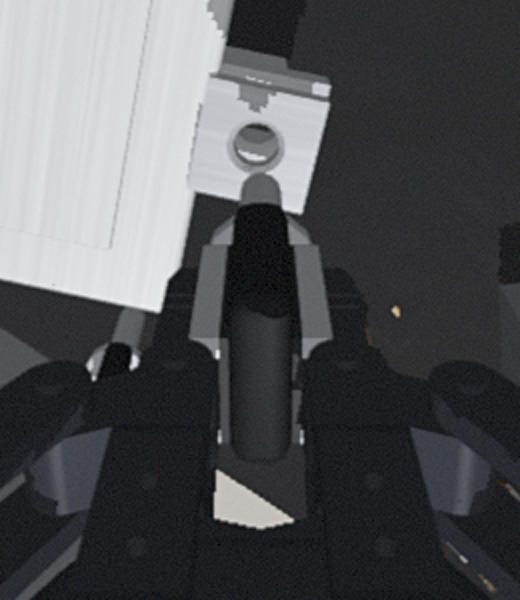

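The pin is held straight, with its tip at crop (261,176) and the tab's hole ring at (255,147). That calls for about +1 mm in x and +1.5 mm in y before descending.

```bash
python3 - <<'E'
from h import *
def st():
    s=sense(); g=s['tool_pos']-Rm(s['tool_rot'])@[0,0,hz]; print(round(s['time'],2),g.round(4),s['ft_force'].round(1),s['torque'].round(2),s['width'].round(3),s['grasp_force'].round(0))
X,Y=.5305,-.1014
ml([X,Y,.17],10,v=.1); st()
for z in(.155,.14,.125,.11):
    r=ml([X,Y,z],10,v=.03,stop_force=7); st()
    if r: print('stop',z); break
E
```

```text
Traceback (most recent call last):
AttributeError: 'float' object has no attribute 'round'
```

```bash
cat >> h.py <<'E'
def st():
    s=sense(); g=s['tool_pos']-Rm(s['tool_rot'])@[0,0,hz]; print(round(s['time'],2),g.round(4),s['ft_force'].round(1),s['torque'].round(2),round(s['width'],3),round(s['grasp_force']))
E
python3 - <<'E'
from h import *
X,Y=.5305,-.1014; st()
for z in(.155,.14,.125,.11):
    r=ml([X,Y,z],10,v=.03,stop_force=7); st()
    if r: print('stop',z); break
E
```

```text
33.98 [ 0.5298 -0.1015  0.1694] [ 0.1 -0.5 -1.5] [0.02 0.   0.02] 0.128 78
34.63 [ 0.5305 -0.1014  0.155 ] [-0.7 -0.8 -0.3] [-0.06 -0.01  0.02] 0.133 78
35.28 [ 0.5305 -0.1014  0.14  ] [ 0.9  0.  -1.2] [ 0.01 -0.   -0.04] 0.129 78
35.93 [ 0.5305 -0.1014  0.125 ] [ 0.1  0.4 -0.7] [-0.01 -0.02 -0.02] 0.129 78
36.58 [ 0.531  -0.1019  0.1105] [-0.9 -4.   4.3] [-0.47 -0.01 -0.04] 0.13 78
```

The pin is in without jamming, so I'll press down further.

```bash
python3 - <<'E'
from h import *
X,Y=.5305,-.1014
for z in(.109,.108,.107,.106,.105,.104):
    ml([X,Y,z],10,v=.02); st()
    if sense()['ft_force'][2]>13: break
wait(.5); st()
im=get_image('scene'); cv2.imwrite('pics/s10.png',cv2.resize(im[150:300,260:460],(800,600),interpolation=2))
E
```

```text
36.83 [ 0.5307 -0.1016  0.1092] [-0.3 -2.5  3.7] [-0.49 -0.07 -0.01] 0.127 78
37.08 [ 0.5308 -0.1016  0.1083] [ 0.7 -3.   4.9] [-0.57 -0.01  0.01] 0.133 78
37.33 [ 0.531  -0.1016  0.1076] [-0.1 -3.4  6.8] [-0.53 -0.01 -0.03] 0.131 79
37.58 [ 0.5312 -0.1016  0.107 ] [-0.3 -2.6  7.9] [-0.44  0.05  0.03] 0.129 79
37.83 [ 0.5314 -0.1017  0.1063] [-0.2 -2.8 10. ] [-0.36  0.18  0.04] 0.132 79
38.08 [ 0.5316 -0.1017  0.1056] [-0.3 -2.2 10.9] [-0.3   0.13  0.05] 0.127 80
38.58 [ 0.5316 -0.1017  0.1056] [-0.9 -2.8 10.7] [-0.29  0.15 -0.01] 0.131 80
```

View pics/s10.png

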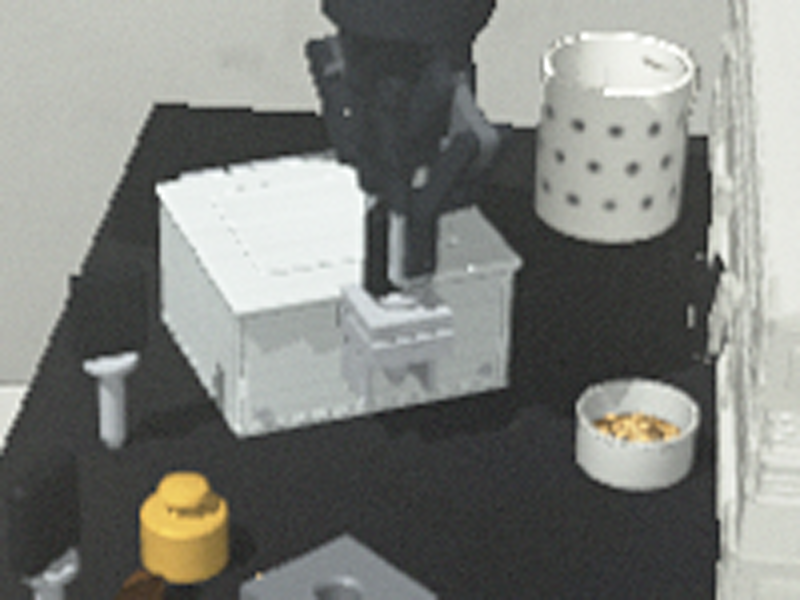

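```bash
python3 -c "
from h import *
st(); print(close_job())"
```

```text
38.63 [ 0.5316 -0.1017  0.1056] [-0.7 -2.5 11.3] [-0.37  0.18  0.05] 0.133 80
the job is handed in; nothing more can be done
None
```

I handed the job in at 38.6 s with all steps done: cubes in the box, pan set back and released, lid shut, and the pin through both holes, still gripped at about 80 N and pressed down at about 11 N. No verdict came back; seal and pin tilt are inferred from the forces; the gripper ended about 6 mm lower than expected, cause unknown; I viewed 12 pictures against the limit of 10.

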